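# Reset the length stop of a strap-cutting board

## Task

Set the strap-cutting board for the next length: throw the clamp lever on the sliding stop fully over to its open side, push the stop along its rail until its pointer lines up with the tip of the pointed index tab (not the square one), then throw the lever fully back so that the stop is locked there. Leave the thread spool, the tin and the hammer where they are.

Things in the scene. Friction and masses are not known exactly. Their poses are not given: they have to be found in the camera images.
- board: Wooden strap-cutting board, fixed, 260 (x) x 500 (y) x 20 mm; origin at the centre of its underside. A steel rail, 30 mm wide, top at z = 42.6 mm, runs along its y at board x = -30 mm; rail end blocks (z up to 48 mm) at board y = +-220 to 250 mm. A small cutter head (45 x 36 mm, top z = 66 mm) stands at board x = -100, y = -225 mm
- stop (a joint): Position of the sliding stop along the rail, m, growing to the board's +y, -0.13 to 0.13, 0 at the middle of the board. Slides with about 4 N when unclamped. A low steel stop plate (top at z = 53 mm, 10 mm thick in y, 50 mm to -y of the stop's centre) reaches out 104 mm to the -x side
- stop_centre (a point): Centre of the top of the grey sliding stop, z = 80 mm; axes as the board's. The stop straddles the rail, 90 mm (x) by 110 mm (y), with flat upright end faces 55 mm from the centre; at each end a block 27 mm thick (y) spans all 90 mm of x, z = 46 to 80 mm. The clamp lever stands between the blocks
- stop_pointer (a point): Tip of the pointer that juts from the stop's +x side, 75 mm from the stop's centre line, 30 mm above the bench
- clamp (a joint): Clamp lever angle, rad: 0 = locked, leaning 0.6 rad from upright to the board's -x (towards the robot); 1.2 = fully open, leaning 0.6 rad to +x. Pivots about an axis along the board's y on the stop's centre line, 55 mm above the bench; stays where it is left. Below about 0.4 rad the cam grips the rail. Throwing it takes up to about 10 N at the ball
- lever_ball (a point): Centre of the black ball (24 mm diameter) at the end of the clamp lever, 85 mm from the pivot; the lever shaft is a 14 mm round steel bar. The ball is 125 mm above the bench with the lever at either end and 140 mm when upright
- pointed_tab: Steel index tab 74 x 36 x 12 mm, with a brass screw head and one end tapering over 36 mm to a point, fixed flat on the board on the +x side of the rail; origin at its tip's underside (board x = 53 mm), 20 mm above the bench; it extends from the tip to the board's +x, axes as the board's. The screw head reaches 22 mm above the origin
- square_tab: Steel index tab just like the pointed one, but with a square end; not the one to use. Origin at the middle of its square end, underside, axes as the board's
- spool: Standing spool of thread, 68 mm diameter, 96 mm tall; origin at the centre of its foot. Bystander
- tin: Standing closed round tin, 80 mm diameter, 60 mm tall; origin at the centre of its foot. Bystander
- hammer: Small hammer, 200 mm long, lying on the bench beyond the board; origin at its underside near the middle of its length. Bystander

How it is judged:
By the outcome, as a careful person would: the job done as asked, in the order asked, and still so for the second after the job is handed in, with the robot touching nothing.
It also fails if it takes over 56 s, if anything falls off the work surface, if the arm or the gripper's body presses on something with over 40 N, if the wrist force passes 120 N, or if a joint passes its speed limit or range.

## Robot

A 6-joint arm with a two-finger parallel gripper is mounted at the origin on the work surface. World frame = base frame: x ahead of the robot, y to its left, z up, the work surface at z = 0. Lengths are in m, angles in rad, forces in N, time in s.
With the tool pointing down it reaches from about 0.3 to 0.75 m from the base axis. Payload 8.5 kg.
Tool frame: the origin (TCP) lies at the very end of the fingers, on their centre line; the grasp point (between the pads) lies 19 mm behind it; y points along the fingers, x is the direction in which the jaws open and shut, and the axes are right-handed (so a half turn about y gives the same grasp; the last joint's range is limited). The gripper opens to 88 mm and grips with 3 to 60 N. Pads are 18 mm wide; open, the fingers measure 123 mm over their backs; the gripper's body (75 mm by 187 mm) begins 45 mm behind the grasp point.
Start: joints at [1.086, 0.381, 1.297, -0, 1.464, -0.215], TCP at [0.147, 0.53, 0.239] pointing down, gripper open.
Joint ranges: [-3.11, 3.11], [-0.89, 2.33], [0.22, 2.48], [-1.42, 4.56], [0.17, 2.85], [-2.88, 2.88]. Speed limits (rad/s): [2.39, 2.39, 3.14, 3.14, 3.14, 3.14].

## Interface

Orientations are given as a rotation vector (axis times angle).
In Python, from cell import * gives the robot as it stands.
- The arm moves only by the shell command python3 -m pendant 'ROWS'. ROWS is JSON, one flat list of numbers, 7 for each row, row after row: the shift along the world's x, y, z in m, then the turn, a rotation vector about the world's x, y, z in degrees, then the gripper command: -1 is fully open, 1 is shut, values between are in proportion. A call has 1 to 10 rows; each row is the pose to reach, as a shift and turn from the pose measured when the call began; what a row does not reach only later rows make up. A row lasts 1/8 s, in which the tool goes at most 62.5 mm and 10.7 degrees, less where a joint would pass 70% of its speed; a pose out of reach is approached as far as the arm can. A call with a gripper value outside its range is refused whole. The fingers move at their own pace and stop on an object; the grip force is fixed at half the most. Time passes only in rows, so rows that repeat a pose let the fingers close. It gives the time, the measured TCP pose, the force and the opening at its end, in the units of the state.
- get_state(): the state, without advancing time (a new reading comes with each control period).
- get_image(name): name is "scene" or "top"; returns a dict with "color" (420x560x3 uint8, red, green, blue), "fx", "fy", "cx", "cy" (pixels), "R" (3x3) and "t" (3): a world point X has camera coordinates R X + t. Camera axes: x right, y down, z forward; pixel columns grow to the right and rows downward; lengths in m; the calibration is good to about 2 mm. A picture is of the moment at which its call begins. There is no depth.
- close_job(): hands the job in, once; it reports no verdict.
The state is a dict: "t": time; "joints": joint angles; "qd": joint speeds; "tau": joint torques, N m; "position": TCP position; "orientation": TCP orientation; "wrist_force": force on the tool from outside, world axes, zero at the start; "torque": the same for the moment, N m; "width": finger opening in m.
Only numpy, scipy, OpenCV 4.12 (cv2) and the standard library are available. Lean on these libraries where they do the work, as an engineer would, in place of code of your own. Each camera call takes 0.05 s, during which the arm holds its last target. There are 200 camera calls.

## Working session

There is one attempt and no reset: what is moved stays moved. The work goes in short steps, Python scripts to look and compute and a shell command to move; the robot and the scene stay as the last step left them, time stands still between calls to the robot, and variables do not carry over. Pictures are saved under pics/ and viewed, about 8 in all and at most 12, crops included, and the job is handed in when it is done.

```bash
mkdir -p pics; cat > h.py <<'E'
from cell import *
import numpy as np, cv2
def snap(n,f,crop=None,scale=1):
    d=get_image(n); im=cv2.cvtColor(d["color"],cv2.COLOR_RGB2BGR); cv2.imwrite("pics/raw_"+f,im)
    if crop: im=im[crop[1]:crop[3],crop[0]:crop[2]]
    cv2.imwrite("pics/"+f,cv2.resize(im,None,fx=scale,fy=scale,interpolation=cv2.INTER_CUBIC)); return d
def ray(d,u,v,z):
    R,t=np.array(d["R"]),np.array(d["t"]); c=-R.T@t
    r=R.T@np.array([(u-d["cx"])/d["fx"],(v-d["cy"])/d["fy"],1]); return c+r*(z-c[2])/r[2]
def proj(d,X):
    p=np.array(d["R"])@X+d["t"]; return p[0]/p[2]*d["fx"]+d["cx"],p[1]/p[2]*d["fy"]+d["cy"]
E
python3 - <<'E'
from h import *
for n in("top","scene"):
    d=snap(n,n+"1.png",scale=1.4); print(n,d["fx"],d["cx"],d["cy"],-np.array(d["R"]).T@d["t"]); print(np.round(d["R"],3))
s=get_state();print(s["t"],s["position"],s["orientation"],s["width"])
E
```

```text
top 520.9744338935179 282.03047201313984 206.03355394496253 [ 0.50992888 -0.00445895  1.26205538]
[[ 0.025 -1.     0.007]
 [-0.992 -0.026 -0.127]
 [ 0.127 -0.004 -0.992]]
scene 524.6823602871386 273.802638376151 202.7743670480175 [ 1.37821041 -0.5677302   0.83611235]
[[ 0.626  0.78  -0.015]
 [ 0.464 -0.388 -0.796]
 [-0.627  0.491 -0.605]]
0.1 [0.14649072 0.52988104 0.23822898] [-1.32537474 -1.0073402   1.00921627] 0.08821657801013702
```

View pics/top1.png

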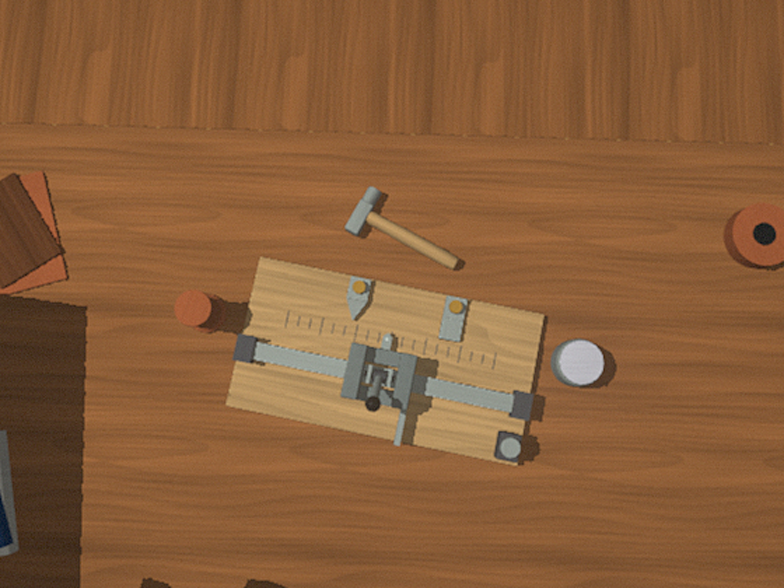

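View pics/scene1.png

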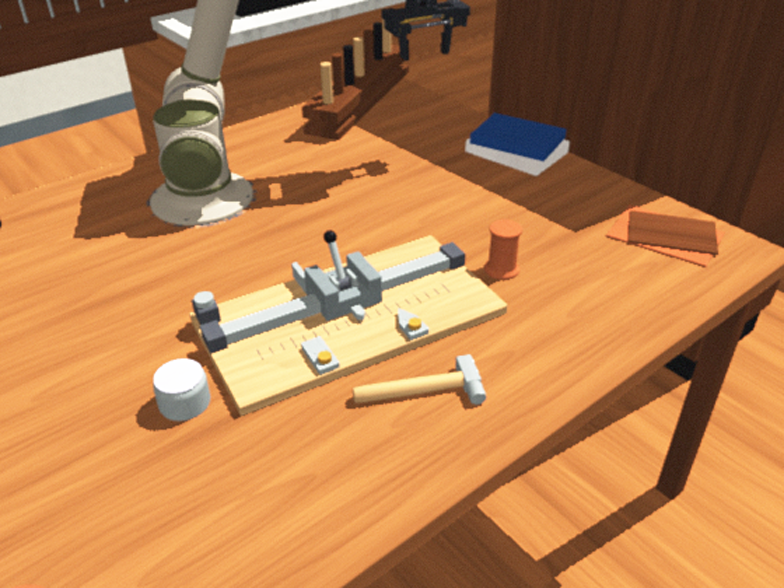

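The top view shows the pointed tab tip near (357,318)/1.4, the square tab near (451,340)/1.4, the pointer tip near (388,333)/1.4 and the ball near (373,404)/1.4. The lever leans toward the robot, so it is locked. I'll measure these from a magnified crop.

```bash
python3 - <<'E'
from h import *
d=snap("top","top2.png",crop=(220,180,350,330),scale=4)
im=cv2.imread("pics/raw_top2.png"); hsv=cv2.cvtColor(im,cv2.COLOR_BGR2HSV)
# board corners (z=.02)
C=np.array([ray(d,u/1.4,v/1.4,.02)[:2] for u,v in[(260,257),(545,315),(518,465),(227,405)]])
print(C, np.linalg.norm(C[0]-C[1]),np.linalg.norm(C[1]-C[2]))
yv=C[0]-C[1]+C[3]-C[2]; yaw=np.arctan2(-yv[0],yv[1]); c=C.mean(0); print("yaw",np.degrees(yaw),"c",c)
R=np.array([[np.cos(yaw),-np.sin(yaw)],[np.sin(yaw),np.cos(yaw)]])
for n,u,v,z in[("tip",357,318,.026),("sq",451,340,.026),("ptr",388,333,.03),("ball",373,404,.125)]:
    p=ray(d,u/1.4,v/1.4,z)[:2]; print(n,p,"board",(p-c)@R)
E
```

```text
[[ 0.71774915  0.22428406]
 [ 0.63005084 -0.26755483]
 [ 0.37783715 -0.22221551]
 [ 0.46451205  0.26738467]] 0.49959632939419885 0.2562565179347804
yaw -10.074664888682348 c [5.47537298e-01 4.74597349e-04]
tip [0.61610883 0.05353965] board [0.05823146 0.06424214]
sq [ 0.58284193 -0.10679193] board [ 0.05352454 -0.09943666]
ptr [5.91704501e-01 2.00620355e-04] board [0.0435341  0.00745648]
ball [0.47545739 0.02005832] board [-0.07439429  0.00667271]
```

View pics/top2.png

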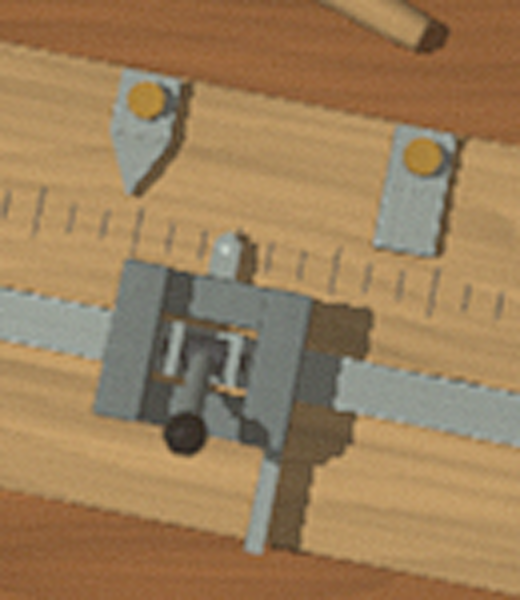

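The crop shows the pointed tip at (133,194) and the pointer tip at (230,234). The stop needs to go about 55 mm to board +y. Next I'll refine those numbers and compute the tool turn.

```bash
cat >> h.py <<'E'
from scipy.spatial.transform import Rotation as Ro
c0=np.array([.5475,.0005]); yaw=np.radians(-10.1)
RB=np.array([[np.cos(yaw),-np.sin(yaw)],[np.sin(yaw),np.cos(yaw)]])
B2W=lambda x,y: c0+RB@np.array([x,y])
W2B=lambda p: RB.T@(np.array(p)[:2]-c0)
def turn():
    s=get_state(); M=Ro.from_rotvec(s["orientation"]).as_matrix()
    best=None
    for k in(1,-1):
        x=k*np.array([*RB[:,0],0]); y=np.array([0,0,-1.]); T=np.c_[x,y,np.cross(x,y)]
        r=np.degrees(Ro.from_matrix(T@M.T).as_rotvec())
        if best is None or np.linalg.norm(r)<np.linalg.norm(best): best=r
    return np.round(best,2)
def go(bx,by,z):
    s=get_state(); p=np.array(s["position"]); return np.round(np.r_[B2W(bx,by),z]-p,4)
E
python3 - <<'E'
from h import *
d=get_image("top"); f=lambda u,v,z: W2B(ray(d,220+u/4,180+v/4,z))
print("tip",f(133,194,.03),"sq",f(407,253,.03),"ptr",f(230,234,.03),"ball",f(185,434,.125),"faces +y",f(110,337,.08),f(126,260,.08),f(94,415,.08))
print("turn",turn(),"joints",get_state()["joints"]); print("go",go(-.13,.007,.25))
E
```

```text
tip [0.05395007 0.06740032] sq [ 0.0522221  -0.09841312] ptr [0.0422514  0.00632368] ball [-0.07428399  0.00702957] faces +y [-0.03135639  0.06017533] [0.01284156 0.0603287 ] [-0.07568186  0.05990731]
turn [ 2.000e-02 -5.000e-02 -8.464e+01] joints [ 1.08570086e+00  3.80977963e-01  1.29787173e+00  4.03805363e-06
  1.46361373e+00 -2.15316660e-01]
go [ 0.2742 -0.4998  0.0116]
```

```bash
python3 -m pendant '[0.274,-0.5,0.012,0,0,-84.6,1, 0.274,-0.5,0.012,0,0,-84.6,1, 0.274,-0.5,0.012,0,0,-84.6,1, 0.274,-0.5,0.012,0,0,-84.6,1, 0.274,-0.5,0.012,0,0,-84.6,1, 0.274,-0.5,0.012,0,0,-84.6,1, 0.274,-0.5,0.012,0,0,-84.6,1, 0.274,-0.5,0.012,0,0,-84.6,1, 0.274,-0.5,0.012,0,0,-84.6,1, 0.274,-0.5,0.012,0,0,-84.6,1]'; python3 -c "
from h import *
print(turn(),go(-.13,.007,.105),get_state()['width'])"
```

```text
t: 1.45
position: [0.4218, 0.027, 0.2501]
orientation: [-1.566, 0.142, -0.141]
wrist_force: [-0.3, 1.1, -0.7]
width: 0.0003
[-0.01 -0.06  0.23] [-0.001   0.0032 -0.1451] 0.00029911366572118244
```

```bash
python3 -m pendant '[-0.001,0.003,-0.05,0,0,0.2,1, -0.001,0.003,-0.1,0,0,0.2,1, -0.001,0.003,-0.145,0,0,0.2,1, -0.001,0.003,-0.145,0,0,0.2,1]'; python3 -m pendant '[0.018,-0.003,0,0,0,0,1, 0.03,-0.005,0,0,0,0,1, 0.045,-0.008,0,0,0,0,1, 0.06,-0.0107,0,0,0,0,1, 0.075,-0.0134,0,0,0,0,1, 0.085,-0.015,0,0,0,0,1, 0.095,-0.0169,0,0,0,0,1, 0.095,-0.0169,0,0,0,0,1]'; python3 -c "
from h import *
print(W2B(get_state()['position']))
snap('scene','s2.png',crop=(130,140,370,290),scale=3)"
```

```text
t: 1.95
position: [0.419, 0.0311, 0.1035]
orientation: [-1.565, 0.144, -0.132]
wrist_force: [0.5, 0.3, 0.7]
width: 0.0004
t: 2.95
position: [0.5146, 0.0141, 0.1037]
orientation: [-1.566, 0.143, -0.133]
wrist_force: [-0.0, -0.0, -1.5]
width: 0.0006
[-0.03482424  0.00761717]
```

View pics/s2.png

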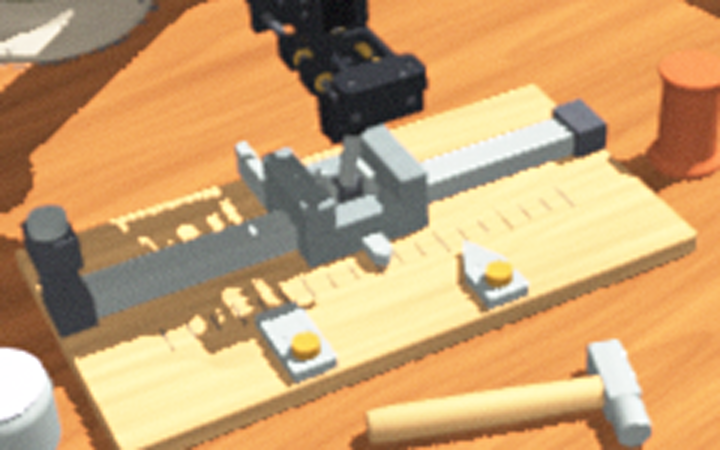

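The gripper is dark and hides the black ball, with the shaft at about (350,160), roughly upright. No force yet, so I'll push on in small steps.

```bash
python3 -m pendant '[0.005,-0.0009,0,0,0,0,1, 0.008,-0.0014,0,0,0,0,1, 0.011,-0.002,0,0,0,0,1, 0.011,-0.002,0,0,0,0,1]'; python3 -m pendant '[0.003,-0.0005,0,0,0,0,1,0.004,-0.0007,0,0,0,0,1]';python3 -c "
from h import *
print(W2B(get_state()['position']))
d=snap('scene','s3.png',crop=(190,120,330,240),scale=4)
print(proj(d,np.array(get_state()['position'])),[proj(d,np.r_[B2W(-.03+.085*np.sin(a),.007),.055+.085*np.cos(a)]) for a in(-.6,0,.3,.6)])"
```

```text
t: 3.5
position: [0.5254, 0.0121, 0.1036]
orientation: [-1.566, 0.143, -0.133]
wrist_force: [-0.3, 1.0, 0.5]
width: 0.0003
t: 3.75
position: [0.5296, 0.0114, 0.1036]
orientation: [-1.566, 0.143, -0.133]
wrist_force: [-1.1, -0.1, -0.7]
width: 0.0003
[-0.01953918  0.00754033]
(np.float64(245.20391951828526), np.float64(188.04354683973816)) [(np.float64(234.0667755336954), np.float64(168.90843757008346)), (np.float64(242.31048849106483), np.float64(173.38699012819245)), (np.float64(247.0820682377095), np.float64(179.94016342209238)), (np.float64(251.66511410476681), np.float64(188.71555609291377))]
```

View pics/s3.png

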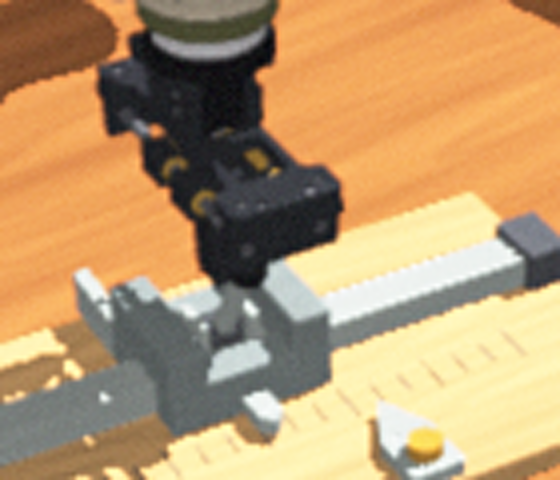

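The ball sits at about full-image (251,188), where the fully open position projects. I'll push until I feel the end stop.

```bash
for i in 1 2 3; do python3 -m pendant '[0.002,-0.0004,0,0,0,0,1,0.003,-0.0005,0,0,0,0,1]' | grep -E "position|force"; done
```

```text
position: [0.5328, 0.0108, 0.1036]
wrist_force: [-1.8, 0.1, -0.1]
position: [0.5341, 0.0106, 0.1032]
wrist_force: [-10.7, 1.4, 4.0]
position: [0.5344, 0.0106, 0.1031]
wrist_force: [-16.4, 0.6, 10.2]
```

Resistance of 16 N with no further travel means it is fully open. I'll back off, lift and go to the −y side of the stop.

```bash
python3 -m pendant '[-0.025,0.0045,0,0,0,0,1, -0.025,0.0045,0.04,0,0,0,1, -0.025,0.0045,0.08,0,0,0,1, -0.025,0.0045,0.08,0,0,0,1]'; python3 -c "
from h import *
print(W2B(get_state()['position']),go(-.03,-.080,.18),go(-.03,-.08,.06),turn())"
```

```text
t: 5.05
position: [0.511, 0.0148, 0.1859]
orientation: [-1.566, 0.146, -0.129]
wrist_force: [-0.9, -0.7, -0.8]
width: 0.0001
[-0.03843357  0.00769456] [-0.0071 -0.0878 -0.0059] [-0.0071 -0.0878 -0.1259] [-0.08 -0.64 -0.06]
```

```bash
python3 -m pendant '[-0.007,-0.045,0,0,-0.6,0,1, -0.007,-0.088,0,0,-0.6,0,1, -0.007,-0.088,0,0,-0.6,0,1,-0.007,-0.088,-0.04,0,-0.6,0,1, -0.007,-0.088,-0.08,0,-0.6,0,1, -0.007,-0.088,-0.126,0,-0.6,0,1, -0.007,-0.088,-0.126,0,-0.6,0,1]'; python3 -c "
from h import *
print(W2B(get_state()['position']),go(-.03,-.063,.06),turn())
d=snap('top','t3.png',crop=(220,180,350,330),scale=4)"
```

```text
t: 5.92
position: [0.5065, -0.0731, 0.0593]
orientation: [-1.566, 0.134, -0.141]
wrist_force: [5.9, -1.3, 0.5]
width: 0.0007
[-0.02745723 -0.07966651] [0.0004 0.0169 0.0007] [ 0.01  0.28 -0.07]
```

View pics/t3.png

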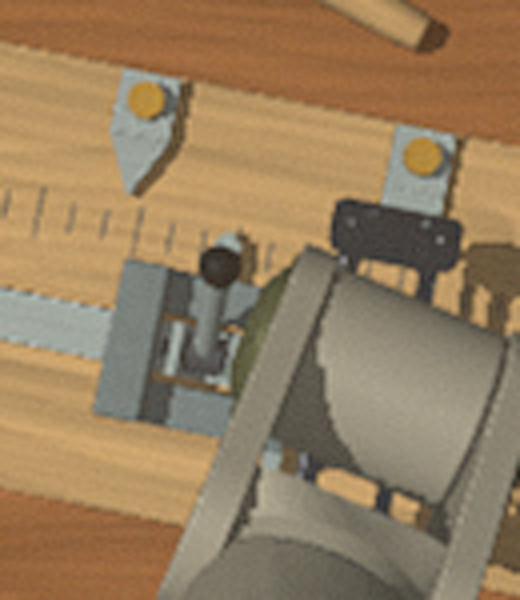

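Lever is open (ball at (220,265)) and the stop hasn't moved. I'll push toward +y, stopping about 10 mm short.

```bash
python3 -m pendant '[0.0021,0.0118,0,0,0,0,1, 0.0035,0.0197,0,0,0,0,1, 0.0049,0.0276,0,0,0,0,1, 0.0063,0.0354,0,0,0,0,1, 0.0077,0.0433,0,0,0,0,1, 0.0091,0.0512,0,0,0,0,1, 0.0105,0.0591,0,0,0,0,1, 0.0116,0.065,0,0,0,0,1, 0.0123,0.069,0,0,0,0,1, 0.0123,0.069,0,0,0,0,1]'; python3 -c "
from h import *
print(W2B(get_state()['position']))
d=snap('top','t4.png',crop=(210,180,320,290),scale=5)
d=snap('scene','s4.png')"
```

```text
t: 7.22
position: [0.5186, -0.0034, 0.0597]
orientation: [-1.566, 0.133, -0.14]
wrist_force: [2.4, -2.3, 2.4]
width: 0.0004
[-0.02772199 -0.00894381]
```

View pics/t4.png

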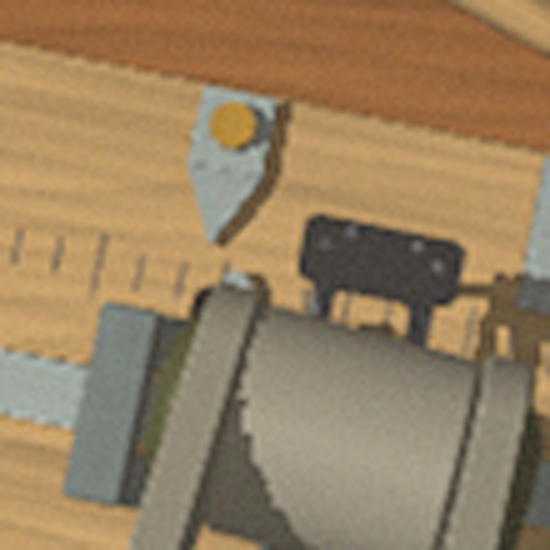

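The tip is at (215,242) and the pointer tip, partly hidden, is at (238,275). The stop's +y top edge runs from (103,303) to (67,494).

```bash
python3 -c "
from h import *
d=get_image('top'); f=lambda u,v,z: W2B(ray(d,210+u/5,180+v/5,z))
print('tip',f(215,242,.03),'ptr',f(238,275,.03),'face',f(103,303,.08),f(67,494,.08))
d=snap('scene','s5.png',crop=(240,190,320,250),scale=8)"
```

```text
tip [0.05406374 0.06802979] ptr [0.04092473 0.05412752] face [0.01309469 0.10878626] [-0.07394584  0.10640946]
```

View pics/s5.png

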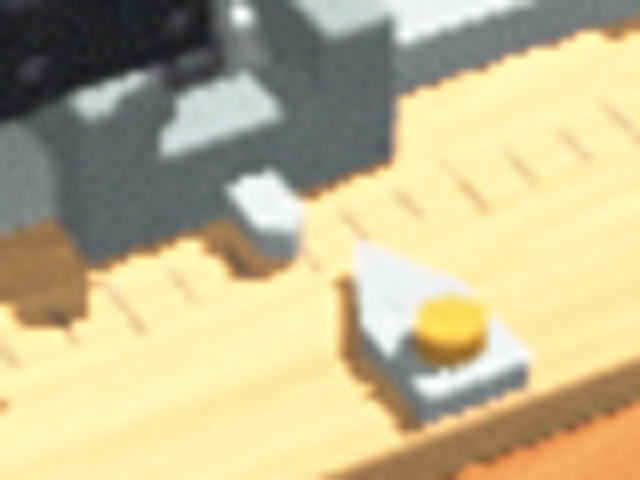

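Remaining distance is about 14 mm: the pointer is at 54 mm and the tip at 67.7 mm. I'll push 12 mm and look again.

```bash
python3 -m pendant '[0.0009,0.005,0,0,0,0,1, 0.0015,0.0085,0,0,0,0,1, 0.0021,0.0118,0,0,0,0,1, 0.0021,0.0118,0,0,0,0,1]'; python3 -m pendant '[-0.0014,-0.0079,0,0,0,0,1, -0.0042,-0.0236,0,0,0,0,1, -0.0042,-0.0236,0.07,0,0,0,1, -0.018,-0.1,0.12,0,0,0,1, -0.018,-0.1,0.12,0,0,0,1, -0.018,-0.1,0.12,0,0,0,1]'; python3 -c "
from h import *
print(W2B(get_state()['position']))
d=snap('top','t6.png',crop=(210,180,320,290),scale=5)"
```

```text
t: 7.92
position: [0.5207, 0.0081, 0.0597]
orientation: [-1.566, 0.134, -0.141]
wrist_force: [1.4, -4.2, 1.4]
width: 0.0003
t: 8.68
position: [0.5021, -0.0939, 0.1803]
orientation: [-1.566, 0.136, -0.144]
wrist_force: [0.2, 0.4, -0.5]
width: 0.0005
[-0.02819041 -0.10088823]
```

View pics/t6.png

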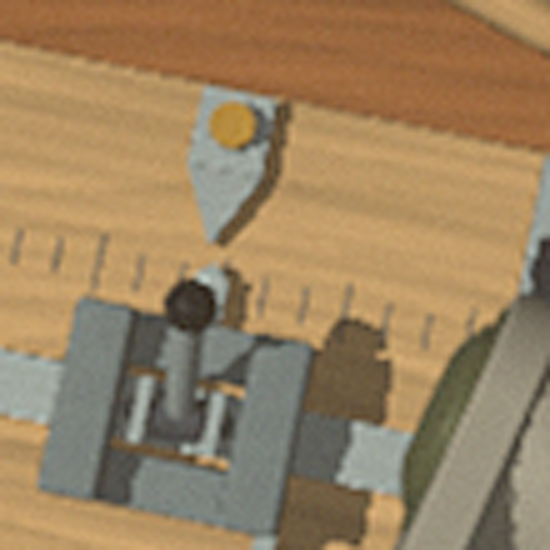

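The pointer is now just short of the tip (tip (214,242), pointer about (216,267)). For a symmetric check, I'll compare the stop's midline from both block edges with the brass screw's centroid.

```bash
python3 - <<'E'
from h import *
d=get_image('top')
def F(ox,oy,k): return lambda u,v,z: W2B(ray(d,ox+u/k,oy+v/k,z))
f=F(220,180,4); g=F(210,180,5)
print("init",[f(*p,.08)[1].round(4) for p in[(126,260),(94,415),(310,297),(275,450)]])
print("now",[g(*p,.08)[1].round(4) for p in[(84,300),(41,490),(312,343),(272,535)]])
print("ptr",g(216,267,.03),"tip",g(214,242,.03),"ball",g(190,304,.125))
im=cv2.imread("pics/raw_t6.png"); h=cv2.cvtColor(im,cv2.COLOR_BGR2HSV)
m=cv2.inRange(h,(15,150,120),(32,255,255))
n,l,st,ce=cv2.connectedComponentsWithStats(m)
for i in range(1,n):
    if st[i,4]>30: print(st[i],ce[i],W2B(ray(d,*ce[i],.041)))
# grey tab mask: midline
t=im[200:232,240:275].astype(int); tm=((t[:,:,0]>t[:,:,2]-8)&(t.sum(2)>300)).astype(np.uint8)
for r in range(0,32,2):
    x=np.where(tm[r])[0]
    if len(x): print(r+200,x.min()+240,x.max()+240,W2B(ray(d,240+(x.min()+x.max())/2,200+r,.032)).round(4))
E
```

```text
init [np.float64(0.0603), np.float64(0.0599), np.float64(-0.0459), np.float64(-0.0434)]
now [np.float64(0.1175), np.float64(0.1182), np.float64(0.0123), np.float64(0.0125)]
ptr [0.04254703 0.06510982] tip [0.05396866 0.06849403] ball [0.01839651 0.06696638]
[252 201   9   8  54] [256.11111111 204.55555556] [0.11000469 0.07181271]
[321 215   9   9  58] [325.20689655 218.62068966] [ 0.110006   -0.09457374]
200 251 263 [0.1222 0.0726]
202 250 264 [0.1175 0.0716]
204 250 263 [0.1126 0.0718]
206 249 250 [0.1045 0.0871]
208 249 262 [0.1027 0.0721]
210 248 262 [0.0978 0.0723]
212 248 262 [0.0931 0.0713]
214 249 261 [0.0884 0.0703]
216 249 261 [0.0837 0.0694]
218 250 259 [0.0788 0.0695]
220 250 257 [0.0737 0.0709]
222 251 256 [0.069  0.0699]
224 251 254 [0.0639 0.0712]
226 252 253 [0.0593 0.0702]
```

Allowing for the half-pixel crop offset, the pointer is at about 66 mm and the tip at about 69 mm. I need 3 mm more.

```bash
python3 -c "
from h import *
print(go(-.028,-.02,.16),go(-.028,-.02,.06),go(-.028,.0058,.06),turn())"
```

```text
[ 0.0146  0.0775 -0.0186] [ 0.0146  0.0775 -0.1186] [ 0.0192  0.1029 -0.1186] [-0.07  0.12 -0.04]
```

```bash
python3 -m pendant '[0.0146,0.0775,-0.02,0,0,0,1, 0.0146,0.0775,-0.02,0,0,0,1, 0.0146,0.0775,-0.07,0,0,0,1, 0.0146,0.0775,-0.1186,0,0,0,1, 0.0146,0.0775,-0.1186,0,0,0,1, 0.0164,0.088,-0.1186,0,0,0,1, 0.0182,0.097,-0.1186,0,0,0,1, 0.0187,0.1,-0.1186,0,0,0,1, 0.0192,0.1029,-0.1186,0,0,0,1, 0.0192,0.1029,-0.1186,0,0,0,1]'; python3 -c "
from h import *
print(W2B(get_state()['position']))"; python3 -m pendant '[-0.0014,-0.0079,0,0,0,0,1, -0.0042,-0.0236,0,0,0,0,1, -0.0042,-0.0236,0.07,0,0,0,1, -0.018,-0.1,0.12,0,0,0,1, -0.018,-0.1,0.12,0,0,0,1, -0.018,-0.1,0.12,0,0,0,1]'; python3 -c "
from h import *
a=snap('top','t7.png'); b=snap('scene','s7.png')
A=cv2.imread('pics/raw_t7.png')[222:246,236:276];Bi=cv2.imread('pics/raw_s7.png')[200:240,255:315]
k=lambda i,s:cv2.resize(i,None,fx=s,fy=s,interpolation=cv2.INTER_CUBIC)
p,q=k(A,10),k(Bi,6.667)
w=np.zeros((520,800,3),np.uint8); w[:240,:400]=p; w[:q.shape[0],400:400+q.shape[1]]=q[:,:400]; cv2.imwrite('pics/c7.png',w)"
```

```text
t: 10.02
position: [0.5209, 0.0114, 0.0601]
orientation: [-1.565, 0.136, -0.139]
wrist_force: [1.6, -2.9, 1.8]
width: 0.0003
[-0.02808572  0.00602439]
t: 10.78
position: [0.5023, -0.0908, 0.1808]
orientation: [-1.566, 0.138, -0.142]
wrist_force: [-0.5, 0.0, -0.4]
width: 0.0005
```

View pics/c7.png

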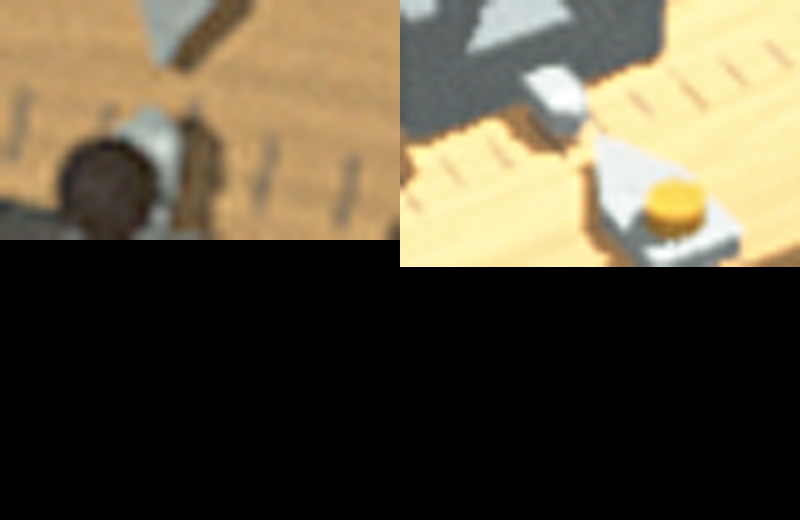

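```bash
python3 - <<'E'
from h import *
a=get_image('top'); b=get_image('scene')
T=lambda u,v,z:W2B(ray(a,(u+.5)/10-.5+236,(v+.5)/10-.5+222,z))
S=lambda u,v,z:W2B(ray(b,(u-400+.5)/6.667-.5+255,(v+.5)/6.667-.5+200,z))
print("top tip",T(163,67,.03),"ptr",T(152,107,.03))
for z in(.026,.032):print("scene tip",z,S(597,133,z))
for z in(.03,.034):print("scene ptr",z,S(578,105,z),S(560,112,z),S(588,95,z))
E
```

```text
top tip [0.05386583 0.07077301] ptr [0.04405199 0.07135561]
scene tip 0.026 [0.04777105 0.07649548]
scene tip 0.032 [0.05421249 0.07286457]
scene ptr 0.03 [0.03432184 0.07607129] [0.03463731 0.0682914 ] [0.03098083 0.08219573]
scene ptr 0.034 [0.03870417 0.07364077] [0.03901808 0.06589949] [0.03537975 0.07973483]
```

Top view gives tip 70.8 mm against pointer 71.4 mm, and the scene view agrees within about 1 mm, so the stop is aligned. Next I'll go to the +x side of the ball to lock it.

```bash
python3 -c "
from h import *
print(go(.07,.070,.18),go(.07,.07,.105),turn(),get_state()['position'])"
```

```text
[0.1264 0.145  0.0011] [ 0.1264  0.145  -0.0739] [-0.13 -0.03 -0.1 ] [ 0.50230734 -0.08784281  0.17886506]
```

```bash
python3 -m pendant '[0.1264,0.03,0,0,0,0,1, 0.1264,0.08,0,0,0,0,1, 0.1264,0.145,0,0,0,0,1, 0.1264,0.145,0,0,0,0,1, 0.1264,0.145,0,0,0,0,1, 0.1264,0.145,-0.04,0,0,0,1, 0.1264,0.145,-0.074,0,0,0,1, 0.1264,0.145,-0.074,0,0,0,1]';  python3 -c "
from h import *
print(W2B(get_state()['position']),go(-.03,.070,.105),go(-.042,.07,.105),turn())"
```

```text
t: 11.98
position: [0.6271, 0.0565, 0.1023]
orientation: [-1.564, 0.143, -0.132]
wrist_force: [1.1, -0.6, 0.8]
width: 0.0004
[0.06857956 0.06904921] [-0.0969  0.0182  0.0027] [-0.1087  0.0203  0.0027] [-0.15 -0.38 -0.06]
```

```bash
python3 -m pendant '[-0.015,0.0028,0.002,0,0,0,1, -0.028,0.0053,0.002,0,0,0,1, -0.042,0.0079,0.002,0,0,0,1, -0.056,0.0105,0.002,0,0,0,1, -0.07,0.0132,0.002,0,0,0,1, -0.084,0.0158,0.002,0,0,0,1, -0.097,0.0182,0.002,0,0,0,1, -0.103,0.0193,0.002,0,0,0,1,-0.103,0.0193,0.002,0,0,0,1]'; for i in 1 2 3 4; do python3 -m pendant '[-0.003,0.0005,0,0,0,0,1,-0.004,0.0007,0,0,0,0,1]' | grep -E "position|force"; done
```

```text
t: 13.1
position: [0.524, 0.0757, 0.1047]
orientation: [-1.564, 0.143, -0.132]
wrist_force: [-0.3, -0.1, 0.3]
width: 0.0003
position: [0.5202, 0.0764, 0.1047]
wrist_force: [1.4, 0.4, -1.0]
position: [0.516, 0.0771, 0.1047]
wrist_force: [1.5, -0.3, -0.3]
position: [0.5142, 0.0775, 0.1054]
wrist_force: [10.6, -3.1, -0.4]
position: [0.5133, 0.0776, 0.1066]
wrist_force: [13.8, -2.5, -1.0]
```

```bash
python3 -m pendant '[-0.003,0.0005,-0.001,0,0,0,1,-0.004,0.0007,-0.001,0,0,0,1]' | grep -E "position|force"; python3 -m pendant '[0.02,-0.0036,0,0,0,0,1, 0.02,-0.0036,0.05,0,0,0,1, 0.02,-0.0036,0.1,0,0,0,1, 0.0,-0.06,0.12,0,0,0,1, -0.03,-0.12,0.12,0,0,0,1, -0.03,-0.18,0.12,0,0,0,1, -0.06,-0.22,0.12,0,0,0,1, -0.06,-0.22,0.12,0,0,0,1]'; python3 -c "
from h import *
a=snap('top','t8.png'); b=snap('scene','s8.png')
A=cv2.imread('pics/raw_t8.png')[220:290,210:300];Bi=cv2.imread('pics/raw_s8.png')[140:240,220:320]
k=lambda i,s:cv2.resize(i,None,fx=s,fy=s,interpolation=cv2.INTER_CUBIC)
p,q=k(A,5),k(Bi,3.5)
w=np.zeros((350,800,3),np.uint8); w[:350,:450]=p; w[:,450:]=q; cv2.imwrite('pics/c8.png',w)"
```

```text
position: [0.5131, 0.0776, 0.1069]
wrist_force: [15.7, -2.4, -1.0]
t: 15.35
position: [0.4515, -0.1444, 0.2268]
orientation: [-1.564, 0.128, -0.156]
wrist_force: [-0.8, 0.2, -0.1]
width: 0.0006
```

View pics/c8.png

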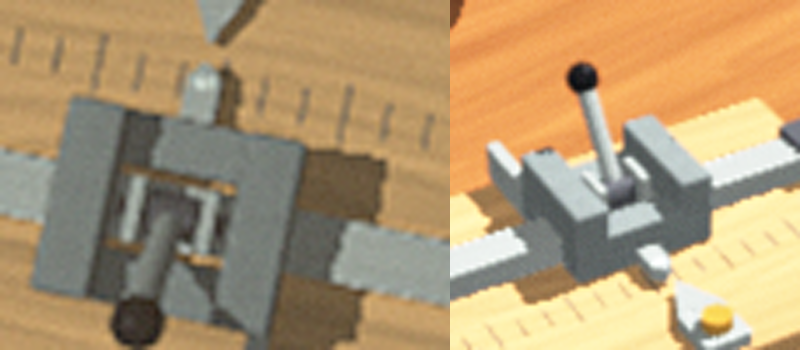

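The lever is back to the robot side and the pointer is unobstructed. I'll measure alignment from low-saturation mask midlines.

```bash
python3 - <<'E'
from h import *
d=get_image('top'); ims=[]
for i in range(6): ims.append(get_image('top')["color"].astype(float))
im=np.mean(ims,0); S=(im.max(2)-im.min(2))/im.max(2); V=im.max(2)
for r in range(219,246):
    row=''.join(f"{int(100*S[r,x]):3d}/{int(V[r,x]):3d} " for x in range(245,260)); print(r,row)
g=lambda u,v,z: W2B(ray(d,(u+.5)/5-.5+210,(v+.5)/5-.5+220,z))
print("ptr",g(205,64,.03),"tip",g(213,44,.03),"ball",g(138,321,.125))
E
```

```text
219  45/182  45/181  47/183  40/179  14/161   5/159   5/159   4/158   4/160   5/160   5/160   5/160   4/163   4/160  11/120 
220  46/185  45/187  47/184  46/186  22/168   6/158   5/156   5/156   5/158   5/158   5/159   4/161   4/154  11/121  43/ 99 
221  46/190  45/189  46/187  48/189  32/178   6/158   4/159   5/157   4/156   5/156   5/157   4/161   6/134  38/ 96  48/106 
222  45/190  45/190  46/189  48/193  38/182  12/160   4/158   5/159   4/158   4/161   4/168   5/156  16/114  48/ 99  44/106 
223  45/190  45/191  46/190  46/192  43/190  19/168   6/158   5/158   4/160   5/169   4/164  12/121  49/ 98  43/103  42/ 98 
224  45/193  45/194  45/192  47/193  49/197  27/175   7/159   4/159   5/163   5/160   9/124  48/ 97  46/104  43/100  44/127 
225  45/195  46/194  46/195  46/196  48/200  32/181   5/156   5/162   4/153  10/119  40/103  46/104  43/ 99  44/129  45/181 
226  45/186  45/186  45/189  46/192  49/195  39/188  12/163   6/165   5/136  38/100  47/109  44/104  44/131  44/184  45/202 
227  45/182  45/179  45/181  46/183  47/186  43/183  14/167   8/154  12/110  47/ 94  43/101  44/126 
[... 1661 characters left out ...]
  17/167   6/161   5/162   6/161   5/161   5/166   4/149  12/103  44/102  43/110  42/104  42/132  44/177  45/195 
242  35/172   8/162   5/165   5/166   5/165   5/163   4/167   5/138  24/ 85  44/104  42/108  42/ 99  45/163  45/205  45/200 
243  17/142   7/138   5/132   6/140   5/157   4/167   5/169   3/137  35/ 87  45/103  42/103  41/ 96  44/154  45/195  46/186 
244   6/125   5/113   6/103   6/113   6/141   5/148   4/141   7/113  45/ 89  50/102  46/106  45/ 97  47/153  46/192  46/186 
245   4/127   5/129   3/131   5/130   5/127   5/122   4/112   6/105  10/105  12/112  20/112  29/ 96  42/130  47/170  47/187 
ptr [0.04363272 0.0716296 ] tip [0.05368344 0.06988673] ball [-0.07699601  0.07048091]
```

```bash
python3 - <<'E'
from h import *
d=get_image('top'); g=lambda u,v,z: W2B(ray(d,u,v,z)).round(4)
for z in(.026,.03,.036):print(z,"ptr",g(250.5,232.4,z),"tip",g(251.7,228.5,z),g(251.3,228.3,z))
E
```

```text
0.026 ptr [0.0438 0.0721] tip [0.0535 0.0713] [0.0538 0.0723]
0.03 ptr [0.0436 0.0719] tip [0.0532 0.071 ] [0.0535 0.072 ]
0.036 ptr [0.0432 0.0715] tip [0.0528 0.0706] [0.0531 0.0716]
```

The pointer is within about 1 mm of the tip, the ball is at board x −77 mm (the locked end is −78 mm), and the robot is clear. Handing in.

```bash
python3 -c "
from cell import *
print(get_state()['t'],close_job())"
```

```text
the job is handed in; nothing more can be done
15.85 None
```

The job is done and handed in at about 16 s, with the stop set to the pointed tab and locked there.

I threw the lever open until it met its end stop at about 16 N. I then pushed the stop about 65 mm along its rail in three pushes. Finally I threw the lever back until it met the locked end, again at about 16 N.

My last checks, from the top camera:
- **Pointer:** it is within 0 to 0.9 mm of the pointed tab's tip, measured along the rail.
- **Lever:** the ball is at board x −77 mm, against −78 mm for fully locked.
- **Robot:** the gripper was lifted clear, touching nothing.
- **Bystanders:** my paths and low moves kept clear of the spool, tin and hammer. I didn't measure their positions again at the end.

My estimates of the tab tip's position varied from 67 to 72 mm, partly from a half-pixel offset in my crops. I relied on the direct comparison of pointer and tip in the same picture. The scene camera checked this before locking and agreed to about 1 mm, but only if I assumed the pointer's top face is at about 36 mm, so it is a weaker check.

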